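Latch the sample slide in the light beam and start the reading

TASK

On the two-lane vial reader, push the sprung slide that carries the white-capped vial away along its lane by its blue push plate until it has passed its stop pin, then let it go so that it springs back and latches against the raised pin. Only then press the green button down to start the reading and let it come up again. Do it all with the fingertips: grip and lift nothing, keep the vials upright in their nests, leave the slide with the black-capped vial alone and do not disturb the things standing round about.

Things in the scene. Friction and masses are not known exactly. Their poses are not given: they have to be found in the camera images.
- reader: Vial reader with two lanes, fixed: white deck 250x236x14 mm, x -140 to +110. Origin on the worktop; x along the lanes away from the robot, y left, z up. Lane centres at y = +65 and -65. Each lane: a slide between rails 26 mm high, two black beam posts 72 mm high at x = +20 with 59 mm between, an end stop at x = +84. Grey pod 40 mm high between the lanes, x +10 to +100
- push_left (a point): Middle of the robot-side face of the left slide's blue push plate, 49 mm above the worktop. The plate is 42 mm wide, 10 mm thick, from 22 to 72 mm above the worktop, square to the lane; its face rests at reader x = -75. The nest's centre is 55 mm further along x. Axes as the reader's. Moves with the slide
- push_right (a point): The same point of the right slide
- slide_left (a joint): Travel of the left slide along reader +x, m: 0 at rest, 0.060 at the end stop. A spring (4 N rising to 7 N) returns it to 0, damped by 45 N per m/s (about 0.1 m/s when free). Past 0.040 its stop pin springs up 6.5 mm behind it; let go then, the slide comes back and stays at 0.040 against the pin. Let go sooner, it returns to 0
- slide_right (a joint): The same for the right slide
- stop_left (a point): Place of the left lane's brass stop pin (8 mm thick), at deck height (14 mm above the worktop), reader x = -39. Flush and hidden under the slide until the slide has passed; raised, its top is 20 mm above the worktop. Pressing it down frees the slide
- stop_right (a point): The same for the right lane
- read_button (a joint): Green round push button, m pressed: 0 up, 0.006 fully down (about 4 N; it springs back). It counts as pressed beyond 0.004
- read_button_top (a point): Centre of the top face of the green button (26 mm across), 36 mm above the worktop when up, in a round black housing 42 mm across and 26 mm high, between the lanes on the robot side, at reader x = -112, y = 0
- sample_vial: Glass sample vial with a WHITE screw cap, 27 mm across, 59 mm tall, standing loose in the round nest of one of the two slides (either lane); the nest is 18 mm deep. Origin at the centre of its underside, 23 mm above the worktop; z up
- blank_vial: The same vial with a BLACK screw cap, in the nest of the other slide
- timer: White lab timer, 62x66x20 mm, lying right of the reader; leave it
- beaker: Clear beaker, 54 mm across, 70 mm tall, left of the reader; leave it
- tube_cutter: Blue tube cutter, 24x89x18 mm, left of the reader; leave it
- marker: Black and white marker pen, 136 mm long, far left; leave it
There are look-alikes about, which are no part of the job. Leave any purple or yellow look-alike of the sample_vial alone.

How it is judged:
On the way, in this order (a step that is already met when the one before it is completed fails the run):
1. the slide with the white-capped vial has been pushed past its stop pin (more than 41 mm) (((y of sample_vial in the frame of reader above 0 m and value of joint slide_left above 0.041 m) or (y of sample_vial in the frame of reader below 0 m and value of joint slide_right above 0.041 m))), for 0.05 s.
2. it has been let go and has come back to rest against the raised pin (36 to 42.5 mm) (((y of sample_vial in the frame of reader above 0 m and value of joint slide_left between 0.036 and 0.0425 m) or (y of sample_vial in the frame of reader below 0 m and value of joint slide_right between 0.036 and 0.0425 m)) and ((y of sample_vial in the frame of reader above 0 m and contact force between the fingers and slide_left below 0.1 N and velocity of joint slide_left between -0.01 and 0.01 m/s) or (y of sample_vial in the frame of reader below 0 m and contact force between the fingers and slide_right below 0.1 N and velocity of joint slide_right between -0.01 and 0.01 m/s))), for 0.2 s.
3. the green button is pressed (more than 4 mm) (value of joint read_button above 0.004 m), for 0.05 s.
At the end, for the whole second after the job is handed in: The slide with the white-capped vial rests latched at 36 to 42.5 mm of travel with its vial upright in the beam (within 6 mm along the lane), the other slide within 5 mm of its rest position with its vial upright, the button up again (within 2 mm) (((y of sample_vial in the frame of reader above 0 m and value of joint slide_left between 0.036 and 0.0425 m and value of joint slide_right below 0.005 m and velocity of joint slide_left between -0.01 and 0.01 m/s) or (y of sample_vial in the frame of reader below 0 m and value of joint slide_right between 0.036 and 0.0425 m and value of joint slide_left below 0.005 m and velocity of joint slide_right between -0.01 and 0.01 m/s)) and x of sample_vial in the frame of reader between 0.014 and 0.026 m and value of joint read_button below 0.002 m and angle between each of sample_vial, blank_vial's own z axis and vertical below 0.2 rad and height (world z) of each of sample_vial, blank_vial below 0.03 m and x of blank_vial in the frame of reader between -0.026 and -0.014 m and linear speed of sample_vial below 0.02 m/s); the robot touches nothing.
It fails at once if a vial is lifted more than 10 mm or tipped more than 0.4 rad (height (world z) of any of sample_vial, blank_vial above 0.033 m or angle between any of sample_vial, blank_vial's own z axis and vertical above 0.4 rad).
It fails at once if the slide with the black-capped vial is pushed more than 15 mm ((y of sample_vial in the frame of reader above 0 m and value of joint slide_right above 0.015 m) or (y of sample_vial in the frame of reader below 0 m and value of joint slide_left above 0.015 m)).
It fails at once if the button is pressed while the sample slide is not latched (value of joint read_button above 0.004 m and not ((y of sample_vial in the frame of reader above 0 m and value of joint slide_left between 0.036 and 0.0425 m) or (y of sample_vial in the frame of reader below 0 m and value of joint slide_right between 0.036 and 0.0425 m))).
It fails at once if the timer, beaker, tube cutter or marker is moved more than 15 mm (distance of any of timer, beaker, tube_cutter, marker from where it was at the start of the episode above 0.015 m).
It also fails if it takes over 45 s, if anything falls off the work surface, if the arm or the gripper's body presses on something with over 40 N, if the wrist force passes 120 N, or if a joint passes its speed limit or range.

ROBOT

A 7-joint arm with a two-finger parallel gripper is mounted at the origin on a cart in front of the work surface, level with it; the furniture and walls round the work are solid. World frame = base frame: x ahead of the robot, y to its left, z up, the work surface at z = 0. Lengths are in m, angles in rad, forces in N, time in s.
With the tool pointing down it reaches from about 0.425 to 0.825 m from the base axis. Payload 3.6 kg.
Tool frame: the origin (TCP) lies between the finger pads; the fingertips stand 8 mm ahead of it and the grasp point (between the pads) lies 11 mm behind it; z points along the fingers, y is the line along which they close (so a half turn about z gives the same grasp; the last joint's range is limited). The gripper opens to 85 mm and grips with 20 to 120 N. Pads are 22 mm wide; open, the fingers measure 114 mm over their backs; the gripper's body (76 mm by 85 mm) begins 54 mm behind the grasp point. The pads swing forward as they close: fully open they stand 13 mm farther back than shut.
Start: joints at [1.312, 0.615, -0.013, 1.423, 0.008, 1.103, -0.04], TCP at [0.15, -0.632, 0.211] pointing down, gripper open.
Joint ranges: [-3.12, 3.12], [-0.3, 2.06], [-1.34, 1.32], [0.26, 2.42], [-1.36, 4.5], [0.01, 1.98], [-2.84, 2.84]. Speed limits (rad/s): [2.79, 2.79, 3.14, 3.14, 3.14, 3.14, 3.14].

INTERFACE

Orientations are given as [roll, pitch, yaw] about the fixed x, y, z axes, in that order (R = Rz(yaw) Ry(pitch) Rx(roll)).
In Python, from cell import sensors, eyes, workorder, look_for, cut_out gives the robot as it stands. The module is installed in compiled form; this text tells all that it offers.
- The arm moves only by the tool play_rows, never from a script. Its argument "targets" is a list of rows, each an object of numbers: "gripper": the opening, from 0 (shut) to 1 (fully open); "x", "y", "z": the shift along the tool's x, y, z in cm; "ax", "ay", "az": the turn, a rotation vector about the tool's x, y, z in degrees. In form: [{"gripper": .., "x": .., "y": .., "z": .., "ax": .., "ay": .., "az": ..}, ...]. A call has 1 to 8 rows; each row shifts and turns the commanded pose from where the row before left it, along the tool's axes as they then stand; what a row does not reach is not made up. A row lasts 1/8 s, in which the tool goes at most 62.5 mm and 10.7 degrees, less where a joint would pass 70% of its speed; a pose out of reach is approached as far as the arm can. A call with a gripper value outside its range is refused whole. The fingers move at their own pace and stop on an object; "squeeze" is the grip in N (left out, the last holds). Time passes only in rows, so rows that do not move let the fingers close. It gives the time, the measured TCP pose, the force, the opening and the grip force at its end, in the units of the state.
- sensors.get_state(): the state, without advancing time (a new reading comes with each control period).
- eyes.grab_frame(name): name is "scene" or "top" or "wrist"; returns a dict with "frame" (480x640x3 uint8, red, green, blue), "z_map" (480x640 float32, m along the optical axis (not along the pixel's ray), 0 where there is no reading), "K" (3x3 intrinsics, pixels), "rvec" (rotation vector, rad) and "tvec" (3), from world to camera coordinates, as OpenCV has them; the wrist camera has in their place "T_tool_cam" (4x4, takes a point from camera to tool coordinates, whose origin is the TCP and whose axes are the flange's). Camera axes: x right, y down, z forward; pixel columns grow to the right and rows downward; lengths in m; the calibration is good to about 2 mm. A picture is of the moment at which its call begins: read the wrist's pose just before it.
- workorder.hand_in(): hands the job in; it is judged then, once.
Trained networks look in a picture, given as the dict that the camera call returned (one of the last four; its "shot" number tells which), for a name from the list of things; names that differ only in an ending like _2 or _b are one class to them, and where a whole thing is asked for, a point or a joint stands for the part that bears it (a point fixed in the world has none). Each returns a list of dicts, best first, with "confidence" (0 to 1); they miss things now and then, are a little off and sometimes report something else, mostly with a low value. They report only what shows in the picture. A call takes as long as a camera call. They do not tell look-alikes from the thing itself.
- look_for(picture, target): "rect" ([left, top, right, bottom] in pixels, round what is visible of it).
- cut_out(picture, target): "region" (480x640 bool, what is visible of it) and "rect" ([left, top, right, bottom] in pixels, round what is visible of it).
The state is a dict: "time_s": time; "qpos": joint angles; "qvel": joint speeds; "joint_torque": joint torques, N m; "eef_pos": TCP position; "orientation": TCP orientation; "force": force on the tool from outside, world axes, zero at the start; "torque": the same for the moment, N m; "grip_width": finger opening in m; "gripper_force": force on a finger pad.
Only numpy, scipy, OpenCV 4.12 (cv2) and the standard library are available. Lean on these libraries where they do the work, as an engineer would, in place of code of your own. Each camera call takes 0.05 s, during which the arm holds its last target. There are 200 camera calls.

## Working session

There is one attempt and no reset: what is moved stays moved. The work goes in short steps, Python scripts to look and compute and a tool call to move; the robot and the scene stay as the last step left them, time stands still between calls to the robot, and variables do not carry over. Pictures are saved under pics/ and viewed, at most 10 in all, crops included, and the job is handed in when it is done.

Besides the shell and the picture viewer there is one more tool, called after "Emit:" by a JSON object that holds its "method" and its "body", one argument or row to a line. play_rows: Moves the arm, as the interface text tells. Its arguments: {"type":"object","properties":{"targets":{"type":"array","items":{"type":"object","properties":{"gripper":{"type":"number"},"x":{"type":"number"},"y":{"type":"number"},"z":{"type":"number"},"ax":{"type":"number"},"ay":{"type":"number"},"az":{"type":"number"}}}},"squeeze":{"type":"number"}},"required":["targets"]}

```bash
mkdir -p pics; cat > h.py <<'E'
import numpy as np,cv2
from cell import sensors,eyes,workorder,look_for,cut_out
def world(f,u,v,z=None):
    # pixel -> world by depth, or by known height z
    R=cv2.Rodrigues(np.array(f["rvec"],float))[0];t=np.array(f["tvec"],float).ravel()
    K=f["K"]; u=np.asarray(u,float);v=np.asarray(v,float)
    r=np.stack([(u-K[0,2])/K[0,0],(v-K[1,2])/K[1,1],np.ones_like(u)],-1)
    o=-R.T@t; d=r@R
    if z is None:
        s=f["z_map"][v.astype(int),u.astype(int)]
    else: s=(z-o[2])/d[...,2]
    return o+d*np.asarray(s)[...,None]
E
python3 - <<'E'
from h import *
for n in ["top","scene"]:
    f=eyes.grab_frame(n); cv2.imwrite(f"pics/{n}1.png",f["frame"][:,:,::-1])
    for t in ["reader","push_left","push_right","read_button","sample_vial","blank_vial","timer","beaker","tube_cutter","marker"]:
        for r in cut_out(f,t)[:3]:
            v,u=np.nonzero(r["region"]); p=world(f,u,v); ok=f["z_map"][v,u]>0
            print(n,t,round(r["confidence"],2),np.round(r["rect"]),np.median(p[ok],0).round(3),p[ok].min(0).round(3),p[ok].max(0).round(3))
E
```

```text
top reader 0.66 [297. 169. 407. 281.] [0.588 0.03  0.016] [ 0.453 -0.105 -0.004] [0.724 0.163 0.077]
top push_left 0.72 [314. 207. 337. 246.] [0.573 0.097 0.038] [0.538 0.073 0.016] [0.629 0.121 0.076]
top push_right 0.9 [371. 214. 391. 252.] [ 0.557 -0.03   0.038] [ 0.52  -0.056  0.016] [ 0.611 -0.006  0.077]
top push_right 0.54 [461. 254. 494. 282.] [ 0.484 -0.262  0.018] [ 0.453 -0.298  0.001] [ 0.513 -0.23   0.026]
top read_button 0.59 [318. 212. 332. 231.] [0.591 0.095 0.079] [0.581 0.083 0.026] [0.604 0.109 0.086]
top read_button 0.44 [343. 260. 355. 270.] [0.495 0.043 0.035] [0.484 0.031 0.031] [0.507 0.053 0.041]
top sample_vial 0.48 [270. 219. 284. 232.] [0.583 0.209 0.057] [0.573 0.198 0.026] [0.595 0.221 0.062]
top sample_vial 0.47 [319. 212. 333. 228.] [0.591 0.095 0.079] [0.58  0.081 0.022] [0.611 0.109 0.086]
top sample_vial 0.47 [299. 166. 406. 283.] [0.587 0.031 0.016] [ 0.451 -0.104 -0.006] [0.732 0.163 0.085]
top blank_vial 0.45 [371. 222. 385. 233.] [ 0.574 -0.031  0.08 ] [ 0.563 -0.046  0.032] [ 0.592 -0.02   0.085]
top timer 0.6 [462. 252. 492. 284.] [ 0.484 -0.2
[... 1248 characters left out ...]
.053 0.018] [ 0.452 -0.117 -0.003] [0.739 0.165 0.083]
scene blank_vial 0.58 [329. 203. 341. 222.] [ 0.574 -0.026  0.067] [ 0.562 -0.125  0.   ] [ 0.611 -0.018  0.087]
scene timer 0.84 [392. 175. 420. 198.] [ 0.481 -0.255  0.018] [ 0.451 -0.298  0.001] [ 0.513 -0.228  0.025]
scene tube_cutter 0.69 [276. 367. 290. 411.] [0.471 0.394 0.015] [ 0.444  0.349 -0.003] [0.509 0.43  0.02 ]
scene tube_cutter 0.34 [390. 173. 420. 199.] [ 0.48  -0.255  0.018] [ 0.451 -0.32   0.   ] [ 0.513 -0.228  0.025]
scene marker 0.57 [222. 366. 244. 435.] [0.541 0.459 0.016] [ 0.516  0.392 -0.002] [0.572 0.523 0.023]
scene marker 0.46 [276. 367. 294. 410.] [0.469 0.396 0.015] [0.444 0.357 0.002] [0.505 0.43  0.02 ]
```

View pics/top1.png

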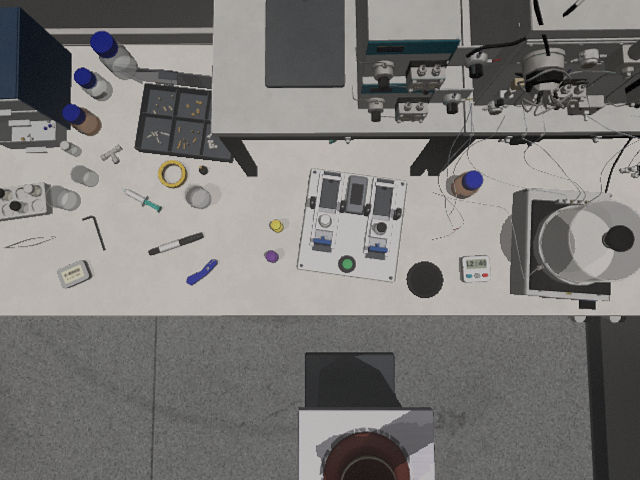

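View pics/scene1.png

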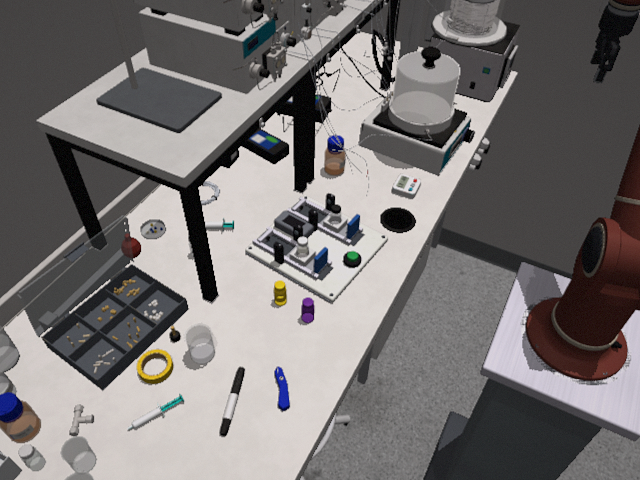

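The white cap sits on the left lane (top px 325,220), the black cap on the right (380,228), and the button is at (347,264). The purple and yellow look-alikes stand at (271,256) and (277,226). The balance at the right (512+, 190–300) has to be passed on the inside.

```bash
cat >> h.py <<'E'
from scipy.spatial.transform import Rotation as Ro
def tool():
    s=sensors.get_state(); return s,np.array(s["eef_pos"]),Ro.from_euler("xyz",s["orientation"])
E
python3 - <<'E'
from h import *
s,p,R=tool(); print(s["time_s"],p.round(4),np.round(s["orientation"],3)); print(R.as_matrix().round(3))
f=eyes.grab_frame("top")
hsv=cv2.cvtColor(f["frame"],cv2.COLOR_RGB2HSV)
v,u=np.mgrid[0:480,0:640]; P=world(f,u,v)
box=(u>295)&(u<410)&(v>165)&(v<285)
blue=box&(hsv[...,0]>100)&(hsv[...,0]<125)&(hsv[...,1]>120)&(hsv[...,2]>60)
for m in (blue&(u<350),blue&(u>350)):
    q=P[m&(abs(P[...,2]-.072)<.006)]; print("plate top",len(q),q.mean(0).round(4),q.min(0).round(3),q.max(0).round(3))
g=box&(hsv[...,0]>50)&(hsv[...,0]<80)&(hsv[...,1]>120); q=world(f,u[g],v[g],.036); print("btn",len(q),q.mean(0).round(4))
d=box&(abs(P[...,2]-.014)<.005); r=cv2.minAreaRect(P[d][:,:2].astype(np.float32)); print("deck",r)
for y0 in range(-30,-75,-5):
    m=(P[...,1]*100>y0)&(P[...,1]*100<y0+5)&(P[...,2]>.04)&(P[...,0]<.75)&(P[...,0]>.3); print(y0,P[m].min(0).round(2) if m.any() else None,P[m].max(0).round(2) if m.any() else None)
E
```

```text
1.1 [ 0.15   -0.6324  0.2107] [-3.142 -0.     0.233]
[[ 0.973  0.231  0.   ]
 [ 0.231 -0.973  0.   ]
 [ 0.    -0.    -1.   ]]
plate top 49 [0.5444 0.1021 0.0716] [0.539 0.084 0.068] [0.549 0.12  0.077]
plate top 52 [ 0.5266 -0.0259  0.0715] [ 0.521 -0.045  0.067] [ 0.531 -0.008  0.075]
btn 0 [nan nan nan]
deck ((0.5908183455467224, 0.029604487121105194), (0.2380405068397522, 0.2499840408563614), 82.13790893554688)
-30 [ 0.62 -0.3   0.04] [ 0.75 -0.25  0.62]
-35 [ 0.42 -0.35  0.04] [ 0.75 -0.3   0.6 ]
-40 [ 0.42 -0.4   0.04] [ 0.75 -0.35  0.49]
-45 [ 0.41 -0.45  0.04] [ 0.75 -0.4   0.43]
-50 [ 0.39 -0.5   0.04] [ 0.75 -0.45  0.36]
-55 [ 0.39 -0.55  0.04] [ 0.68 -0.5   0.27]
-60 [ 0.64 -0.6   0.04] [ 0.75 -0.55  0.19]
-65 None None
-70 None None<stdin>:10: RuntimeWarning: Mean of empty slice.
  ret = um.true_divide(
```

Emit:
{"method": "play_rows", "body": {
  "targets": [
    {"gripper": 0,"az": 10.6},
    {"gripper": 0,"az": 10.6},
    {"gripper": 0,"x": 2.1,"y": -4.9},
    {"gripper": 0,"x": 2.1,"y": -4.9},
    {"gripper": 0,"x": 2.1,"y": -4.9},
    {"gripper": 0,"x": 2.1,"y": -4.9}
  ]
}}

```text
validation failed for argument at $.ta...
```

Emit:
{"method": "play_rows", "body": {
  "targets": [
    {"gripper": 0,"x": 2,"y": -5.3},
    {"gripper": 0,"x": 2,"y": -5.3},
    {"gripper": 0,"x": 2,"y": -5.3},
    {"gripper": 0,"x": 2,"y": -5.3},
    {"gripper": 0}
  ]
}}

```text
validation failed for argument at $.ta...
```

Emit:
{"method": "play_rows", "body": {
  "targets": [
    {"gripper": 0,"x": 0,"y": 0,"z": 0,"ax": 0,"ay": 0,"az": 10.6},
    {"gripper": 0,"x": 0,"y": 0,"z": 0,"ax": 0,"ay": 0,"az": 10.6},
    {"gripper": 0,"x": 2.1,"y": -4.9,"z": 0,"ax": 0,"ay": 0,"az": 0},
    {"gripper": 0,"x": 2.1,"y": -4.9,"z": 0,"ax": 0,"ay": 0,"az": 0},
    {"gripper": 0,"x": 2.1,"y": -4.9,"z": 0,"ax": 0,"ay": 0,"az": 0},
    {"gripper": 0,"x": 2.1,"y": -4.9,"z": 0,"ax": 0,"ay": 0,"az": 0}
  ]
}}

```text
time_s: 1.9
eef_pos: [0.261, -0.4484, 0.211]
orientation: [3.141, -0.001, -0.137]
force: [1.1, 0.5, -0.5]
grip_width: 0.0001
gripper_force: 0.0
```

Emit:
{"method": "play_rows", "body": {
  "targets": [
    {"gripper": 0,"x": 2,"y": -5.3,"z": 0,"ax": 0,"ay": 0,"az": 0},
    {"gripper": 0,"x": 2,"y": -5.3,"z": 0,"ax": 0,"ay": 0,"az": 0},
    {"gripper": 0,"x": 2,"y": -5.3,"z": 0,"ax": 0,"ay": 0,"az": 0},
    {"gripper": 0,"x": 2,"y": -5.3,"z": 0,"ax": 0,"ay": 0,"az": 0}
  ]
}}

```text
time_s: 2.4
eef_pos: [0.3692, -0.2492, 0.2112]
orientation: [3.141, -0.001, -0.137]
force: [1.3, -0.0, 0.7]
grip_width: -0.0001
gripper_force: 0.0
```

Emit:
{"method": "play_rows", "body": {
  "targets": [
    {"gripper": 0,"x": 0.9,"y": -5.3,"z": 0,"ax": 0,"ay": 0,"az": 0},
    {"gripper": 0,"x": 0.9,"y": -5.3,"z": 0,"ax": 0,"ay": 0,"az": 0},
    {"gripper": 0,"x": 0.9,"y": -5.3,"z": 0,"ax": 0,"ay": 0,"az": 0},
    {"gripper": 0,"x": 0.9,"y": -5.3,"z": 0,"ax": 0,"ay": 0,"az": 0},
    {"gripper": 0,"x": 0.9,"y": -5.3,"z": 0,"ax": 0,"ay": 0,"az": 0},
    {"gripper": 0,"x": 0.9,"y": -5.3,"z": 0,"ax": 0,"ay": 0,"az": 0},
    {"gripper": 0,"x": 0.9,"y": -5.3,"z": 0,"ax": 0,"ay": 0,"az": 0},
    {"gripper": 0,"x": 0,"y": 0,"z": 0,"ax": 0,"ay": 0,"az": 0}
  ]
}}

```text
time_s: 3.4
eef_pos: [0.482, 0.114, 0.2109]
orientation: [-3.138, -0.001, -0.128]
force: [-0.4, -0.6, -0.2]
grip_width: -0.0
gripper_force: 0.0
```

```bash
cat >> h.py <<'E'
O=np.array([.605,.028,0]); RR=Ro.from_euler("z",-.137)
def rd(p): return RR.inv().apply(np.asarray(p)-O)
E
python3 - <<'E'
from h import *
s,p,R=tool(); print(s["time_s"],p.round(4),rd(p).round(4),np.round(s["orientation"],3))
f=eyes.grab_frame("wrist"); cv2.imwrite("pics/w1.png",f["frame"][:,:,::-1])
T=np.array(f["T_tool_cam"]);K=f["K"]
v,u=np.mgrid[0:480,0:640]; z=f["z_map"]
C=np.stack([(u-K[0,2])/K[0,0]*z,(v-K[1,2])/K[1,1]*z,z],-1)
P=rd(R.apply((C@T[:3,:3].T+T[:3,3]).reshape(-1,3))+p).reshape(480,640,3)
hsv=cv2.cvtColor(f["frame"],cv2.COLOR_RGB2HSV)
b=(hsv[...,0]>100)&(hsv[...,0]<125)&(hsv[...,1]>120)&(hsv[...,2]>60)&(z>0)
for m in (b&(P[...,1]>0.03)&(P[...,1]<.1),b&(P[...,1]<-.03)&(P[...,1]>-.1)):
    q=P[m&(P[...,2]>.06)]; print(len(q), np.percentile(q,[1,50,99],0).round(4) if len(q) else "")
g=(hsv[...,0]>45)&(hsv[...,0]<85)&(hsv[...,1]>100)&(z>0)&(abs(P[...,2]-.036)<.006)
print("btn",g.sum(),P[g].mean(0).round(4) if g.any() else "")
E
```

```text
3.4 [0.482  0.114  0.2109] [-0.1335  0.0684  0.2109] [-3.138e+00 -1.000e-03 -1.280e-01]
618 [[-0.0763  0.0445  0.0697]
 [-0.0722  0.0639  0.0714]
 [-0.0682  0.082   0.0732]]
746 [[-0.0767 -0.0854  0.0696]
 [-0.0723 -0.0652  0.0715]
 [-0.0677 -0.0463  0.0731]]
btn 647 [-0.1099 -0.0043  0.0354]
```

View pics/w1.png

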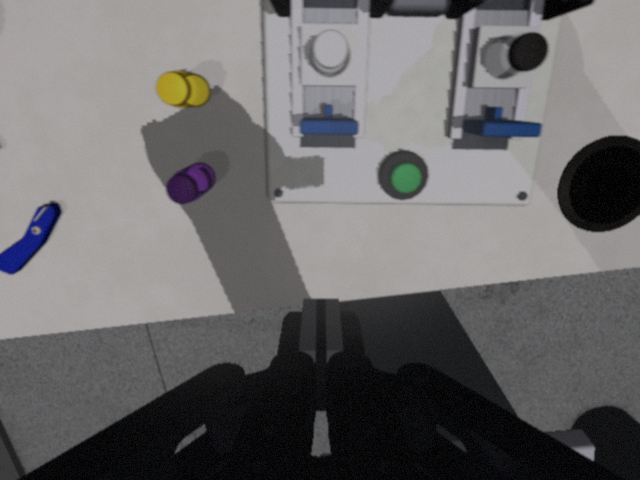

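The wrist view shows the white-capped vial at (330,50) with its blue plate at (328,127), and the button at (405,178). This agrees with the frame to about 2 mm, so I go down behind the left plate.

Emit:
{"method": "play_rows", "body": {
  "targets": [
    {"gripper": 0,"x": 0,"y": 0.35,"z": 4,"ax": 0,"ay": 0,"az": 0},
    {"gripper": 0,"x": 0,"y": 0,"z": 4,"ax": 0,"ay": 0,"az": 0},
    {"gripper": 0,"x": 0,"y": 0,"z": 4,"ax": 0,"ay": 0,"az": 0},
    {"gripper": 0,"x": 0,"y": 0,"z": 3,"ax": 0,"ay": 0,"az": 0},
    {"gripper": 0,"x": 0,"y": 0,"z": 1.5,"ax": 0,"ay": 0,"az": 0},
    {"gripper": 0,"x": 1,"y": 0,"z": 0,"ax": 0,"ay": 0,"az": 0},
    {"gripper": 0,"x": 1,"y": 0,"z": 0,"ax": 0,"ay": 0,"az": 0},
    {"gripper": 0,"x": 0,"y": 0,"z": 0,"ax": 0,"ay": 0,"az": 0}
  ]
}}

```text
time_s: 4.45
eef_pos: [0.5031, 0.1018, 0.047]
orientation: [-3.14, -0.004, -0.139]
force: [-0.9, -0.4, -0.8]
grip_width: -0.0
gripper_force: 0.0
```

```bash
python3 - <<'E'
from h import *
s,p,R=tool(); print(s["time_s"],p.round(4),rd(p).round(4),np.round(s["orientation"],3),s["force"])
E
```

```text
4.45 [0.5031 0.1018 0.047 ] [-0.111   0.0592  0.047 ] [-3.14  -0.004 -0.139] [-0.85800561 -0.4032012  -0.76041347]
```

Emit:
{"method": "play_rows", "body": {
  "targets": [
    {"gripper": 0,"x": 0.5,"y": -0.5,"z": 0,"ax": 0,"ay": 0,"az": 0},
    {"gripper": 0,"x": 0.7,"y": 0,"z": 0,"ax": 0,"ay": 0,"az": 0},
    {"gripper": 0,"x": 0.6,"y": 0,"z": 0,"ax": 0,"ay": 0,"az": 0},
    {"gripper": 0,"x": 0.5,"y": 0,"z": 0,"ax": 0,"ay": 0,"az": 0},
    {"gripper": 0,"x": 0.5,"y": 0,"z": 0,"ax": 0,"ay": 0,"az": 0},
    {"gripper": 0,"x": 0.5,"y": 0,"z": 0,"ax": 0,"ay": 0,"az": 0},
    {"gripper": 0,"x": 0.5,"y": 0,"z": 0,"ax": 0,"ay": 0,"az": 0},
    {"gripper": 0,"x": 0.5,"y": 0,"z": 0,"ax": 0,"ay": 0,"az": 0}
  ]
}}

```text
time_s: 5.45
eef_pos: [0.5396, 0.1015, 0.0453]
orientation: [3.14, 0.009, -0.136]
force: [-7.6, 1.2, 5.9]
grip_width: 0.0003
gripper_force: 3.7
```

```bash
cat > chk.py <<'E'
from h import *
import sys
s,p,R=tool(); print(s["time_s"],p.round(4),rd(p).round(4),np.round(s["orientation"],3),np.round(s["force"],1))
f=eyes.grab_frame("top"); hsv=cv2.cvtColor(f["frame"],cv2.COLOR_RGB2HSV)
v,u=np.mgrid[0:480,0:640]; P=rd(world(f,u,v).reshape(-1,3)).reshape(480,640,3)
b=(hsv[...,0]>100)&(hsv[...,0]<125)&(hsv[...,1]>120)&(abs(P[...,2]-.07)<.007)&(abs(P[...,0])<.1)
w=(hsv[...,1]<40)&(hsv[...,2]>140)&(abs(P[...,2]-.082)<.006)&(abs(P[...,0])<.08)&(abs(P[...,1]-.065)<.02)
for n,m in (("L",b&(abs(P[...,1]-.065)<.03)),("R",b&(abs(P[...,1]+.065)<.03)),("white",w)): print(n,m.sum(),P[m].mean(0).round(4) if m.any() else "")
E
python3 chk.py
```

```text
5.45 [0.5396 0.1015 0.0453] [-0.0749  0.0638  0.0453] [ 3.14   0.009 -0.136] [-7.6  1.2  5.9]
L 0 
R 53 [-0.0705 -0.0644  0.072 ]
white 0
```

Emit:
{"method": "play_rows", "body": {
  "targets": [
    {"gripper": 0,"x": 0.5,"y": 0,"z": 0,"ax": 0,"ay": 0,"az": 0},
    {"gripper": 0,"x": 0.5,"y": 0,"z": 0,"ax": 0,"ay": 0,"az": 0},
    {"gripper": 0,"x": 0.5,"y": 0,"z": 0,"ax": 0,"ay": 0,"az": 0},
    {"gripper": 0,"x": 0.5,"y": 0,"z": 0,"ax": 0,"ay": 0,"az": 0},
    {"gripper": 0,"x": 0.5,"y": 0,"z": 0,"ax": 0,"ay": 0,"az": 0},
    {"gripper": 0,"x": 0.5,"y": 0,"z": 0,"ax": 0,"ay": 0,"az": 0},
    {"gripper": 0,"x": 0,"y": 0,"z": 0,"ax": 0,"ay": 0,"az": 0},
    {"gripper": 0,"x": 0,"y": 0,"z": 0,"ax": 0,"ay": 0,"az": 0}
  ]
}}

```text
time_s: 6.5
eef_pos: [0.5697, 0.0973, 0.0453]
orientation: [3.14, 0.008, -0.136]
force: [-7.2, 0.7, 4.5]
grip_width: 0.0
gripper_force: 3.1
```

```bash
python3 - <<'E'
exec(open("chk.py").read())
f=eyes.grab_frame("scene"); cv2.imwrite("pics/s2.png",cv2.resize(f["frame"][170:320,220:420,::-1],None,fx=4,fy=4))
E
```

```text
6.5 [0.5697 0.0973 0.0453] [-0.0444  0.0638  0.0453] [ 3.14   0.008 -0.136] [-7.2  0.7  4.5]
L 0 
R 59 [-0.0707 -0.064   0.0719]
white 0
```

View pics/s2.png

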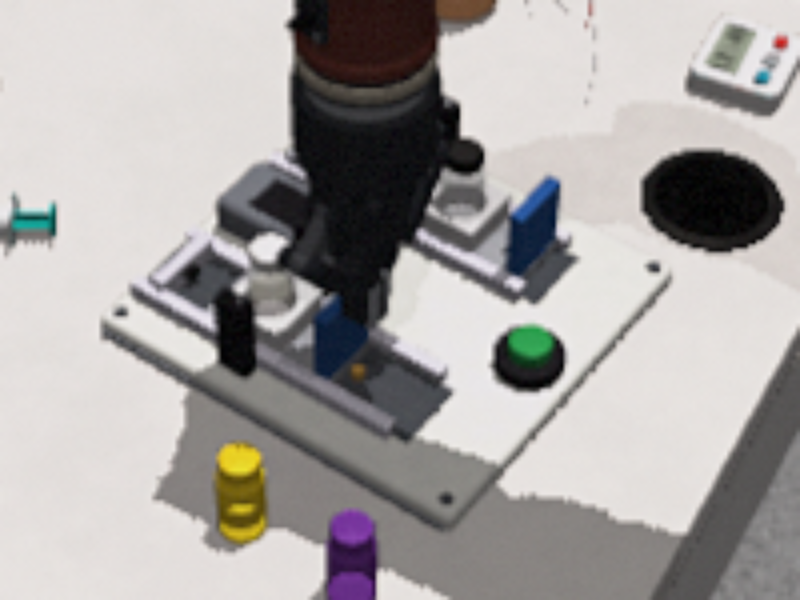

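The plate has moved well along, the brass pin shows behind it at (358,370), and the vial stands upright at (268,275). I push 8 mm more for margin, then withdraw.

Emit:
{"method": "play_rows", "body": {
  "targets": [
    {"gripper": 0,"x": 0.4,"y": 0,"z": 0,"ax": 0,"ay": 0,"az": 0},
    {"gripper": 0,"x": 0.4,"y": 0,"z": 0,"ax": 0,"ay": 0,"az": 0},
    {"gripper": 0,"x": 0,"y": 0,"z": 0,"ax": 0,"ay": 0,"az": 0},
    {"gripper": 0,"x": 0,"y": 0,"z": 0,"ax": 0,"ay": 0,"az": 0}
  ]
}}

```text
time_s: 7.1
eef_pos: [0.5774, 0.0962, 0.0453]
orientation: [3.14, 0.009, -0.136]
force: [-6.6, 0.8, 5.2]
grip_width: 0.0001
gripper_force: 3.3
```

Emit:
{"method": "play_rows", "body": {
  "targets": [
    {"gripper": 0,"x": -0.5,"y": 0,"z": 0,"ax": 0,"ay": 0,"az": 0},
    {"gripper": 0,"x": -0.5,"y": 0,"z": 0,"ax": 0,"ay": 0,"az": 0},
    {"gripper": 0,"x": -0.6,"y": 0,"z": 0,"ax": 0,"ay": 0,"az": 0},
    {"gripper": 0,"x": -0.8,"y": 0,"z": 0,"ax": 0,"ay": 0,"az": 0},
    {"gripper": 0,"x": -1.5,"y": 0,"z": 0,"ax": 0,"ay": 0,"az": 0},
    {"gripper": 0,"x": -1.5,"y": 0,"z": 0,"ax": 0,"ay": 0,"az": 0},
    {"gripper": 0,"x": 0,"y": 0,"z": -4,"ax": 0,"ay": 0,"az": 0},
    {"gripper": 0,"x": 0,"y": 0,"z": -4,"ax": 0,"ay": 0,"az": 0}
  ]
}}

```text
time_s: 8.1
eef_pos: [0.5289, 0.1033, 0.1268]
orientation: [-3.141, -0.002, -0.137]
force: [0.8, -0.4, 0.3]
grip_width: 0.0001
gripper_force: 0.0
```

```bash
python3 - <<'E'
exec(open("chk.py").read())
f=eyes.grab_frame("scene"); cv2.imwrite("pics/s3.png",cv2.resize(f["frame"][170:320,220:420,::-1],None,fx=4,fy=4))
s,p,R=tool()
f=eyes.grab_frame("wrist")
T=np.array(f["T_tool_cam"]);K=f["K"]
z=f["z_map"]
C=np.stack([(u-K[0,2])/K[0,0]*z,(v-K[1,2])/K[1,1]*z,z],-1)
P=rd(R.apply((C@T[:3,:3].T+T[:3,3]).reshape(-1,3))+p).reshape(480,640,3)
hsv=cv2.cvtColor(f["frame"],cv2.COLOR_RGB2HSV)
g=(hsv[...,0]>45)&(hsv[...,0]<85)&(hsv[...,1]>100)&(z>0)&(abs(P[...,2]-.036)<.006)
print("btn",g.sum(),P[g].mean(0).round(4),P[g].min(0).round(3),P[g].max(0).round(3)) if g.any() else 0
b=(hsv[...,0]>100)&(hsv[...,0]<125)&(hsv[...,1]>120)&(z>0)&(P[...,2]>.06)&(abs(P[...,1]-.065)<.03)
print(b.sum(),P[b].mean(0) if b.any() else 0)
E
```

```text
8.1 [0.5289 0.1033 0.1268] [-0.0856  0.0642  0.1268] [-3.141e+00 -2.000e-03 -1.370e-01] [ 0.8 -0.4  0.3]
L 0 
R 52 [-0.0704 -0.0641  0.0716]
white 15 [0.0264 0.07   0.0813]
btn 989 [-0.1045 -0.0072  0.0355] [-0.126 -0.098  0.03 ] [0.026 0.011 0.042]
2857 [-0.05552012  0.06413215  0.1578527 ]
```

View pics/s3.png

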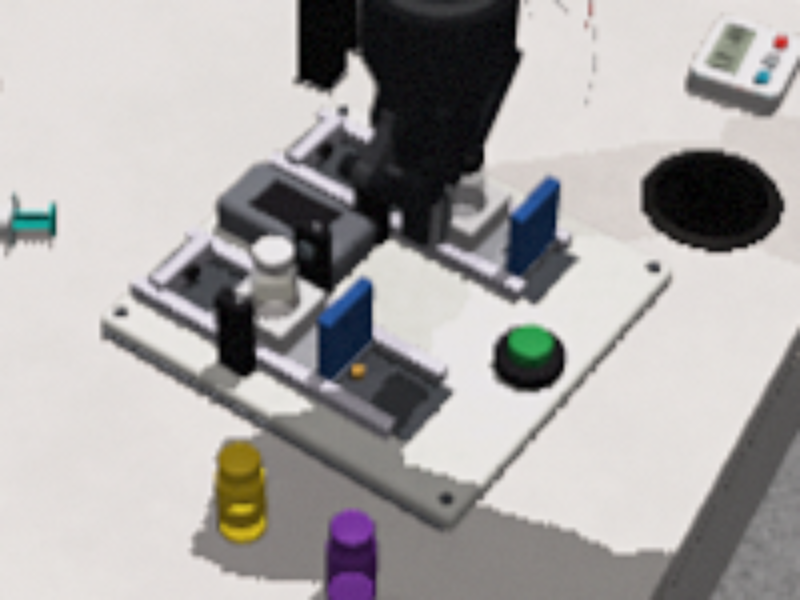

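The slide is back against the pin: the plate at (345,330) touches the brass at (358,370), and the vial stands upright between the posts. Next is the button.

Emit:
{"method": "play_rows", "body": {
  "targets": [
    {"gripper": 0,"x": -1.3,"y": 3.3,"z": 0,"ax": 0,"ay": 0,"az": 0},
    {"gripper": 0,"x": -1.3,"y": 3.2,"z": 0,"ax": 0,"ay": 0,"az": 0},
    {"gripper": 0,"x": 0,"y": 0,"z": 3,"ax": 0,"ay": 0,"az": 0},
    {"gripper": 0,"x": 0,"y": 0,"z": 3,"ax": 0,"ay": 0,"az": 0},
    {"gripper": 0,"x": 0,"y": 0,"z": 1,"ax": 0,"ay": 0,"az": 0},
    {"gripper": 0,"x": 0,"y": 0,"z": 0,"ax": 0,"ay": 0,"az": 0}
  ]
}}

```text
time_s: 9.0
eef_pos: [0.4932, 0.0424, 0.055]
orientation: [3.141, 0.001, -0.137]
force: [-0.1, 0.4, 1.1]
grip_width: 0.0
gripper_force: 0.0
```

```bash
python3 chk.py
```

```text
9.0 [0.4932 0.0424 0.055 ] [-0.1128 -0.001   0.055 ] [ 3.141e+00  1.000e-03 -1.370e-01] [-0.1  0.4  1.1]
L 52 [-0.0304  0.0656  0.0722]
R 0 
white 80 [0.0202 0.0646 0.0814]
```

The check puts the travel at 40 mm and the cap at reader x = +20 mm. Now I press.

Emit:
{"method": "play_rows", "body": {
  "targets": [
    {"gripper": 0,"x": 0,"y": 0,"z": 0.8,"ax": 0,"ay": 0,"az": 0},
    {"gripper": 0,"x": 0,"y": 0,"z": 0.5,"ax": 0,"ay": 0,"az": 0},
    {"gripper": 0,"x": 0,"y": 0,"z": 0.3,"ax": 0,"ay": 0,"az": 0},
    {"gripper": 0,"x": 0,"y": 0,"z": 0.1,"ax": 0,"ay": 0,"az": 0},
    {"gripper": 0,"x": 0,"y": 0,"z": 0,"ax": 0,"ay": 0,"az": 0}
  ]
}}

```text
time_s: 9.68
eef_pos: [0.4935, 0.0424, 0.0388]
orientation: [-3.142, -0.0, -0.137]
force: [0.3, -0.7, 0.1]
grip_width: 0.0001
gripper_force: 0.0
```

Emit:
{"method": "play_rows", "body": {
  "targets": [
    {"gripper": 0,"x": 0,"y": 0,"z": 0.2,"ax": 0,"ay": 0,"az": 0},
    {"gripper": 0,"x": 0,"y": 0,"z": 0.2,"ax": 0,"ay": 0,"az": 0},
    {"gripper": 0,"x": 0,"y": 0,"z": 0,"ax": 0,"ay": 0,"az": 0}
  ]
}}

```text
time_s: 10.05
eef_pos: [0.4933, 0.0424, 0.0346]
orientation: [3.142, 0.0, -0.137]
force: [0.4, 0.4, 0.7]
grip_width: 0.0003
gripper_force: 0.0
```

```bash
python3 - <<'E'
from h import *
f=eyes.grab_frame("scene"); cv2.imwrite("pics/s4.png",cv2.resize(f["frame"][190:310,260:420,::-1],None,fx=5,fy=5))
E
```

```text
(no output)
```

View pics/s4.png

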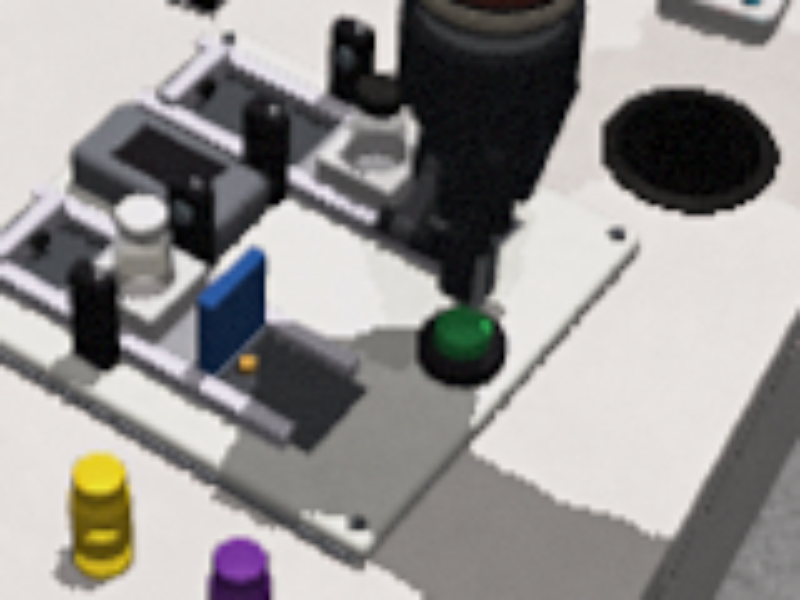

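The tips, at (472,297) in the crop, are still above the button top at (463,330). I'll measure the gap.

```bash
python3 - <<'E'
from h import *
f=eyes.grab_frame("scene")
for v in range(238,270,2):
    print(v,[tuple((rd(world(f,np.array(u),np.array(v)))*1000).round().astype(int).tolist()) for u in (350,352,354,356,358)])
f=eyes.grab_frame("wrist"); cv2.imwrite("pics/w2.png",f["frame"][:,:,::-1])
E
```

```text
238 [(-124, 36, 127), (-118, 17, 108), (-120, 12, 105), (-122, 6, 102), (-120, -6, 90)]
240 [(-122, 31, 116), (-124, 26, 113), (-121, 13, 100), (-123, 7, 96), (-121, -5, 85)]
242 [(-123, 33, 112), (-125, 29, 110), (-118, 6, 86), (-123, 8, 91), (-122, -4, 80)]
244 [(-111, 12, 80), (-117, 13, 86), (-117, 4, 78), (-122, 4, 80), (-122, -6, 72)]
246 [(-113, 13, 76), (-117, 13, 79), (-120, 8, 76), (-123, 5, 76), (-121, -8, 63)]
248 [(-111, 10, 66), (-117, 12, 71), (-119, 6, 67), (-123, 3, 67), (-103, -41, 15)]
250 [(-92, -24, 16), (-117, 10, 63), (-120, 8, 63), (-103, -33, 16), (-107, -35, 16)]
252 [(-104, -4, 36), (-110, -3, 40), (-112, -9, 36), (-116, -10, 39), (-110, -30, 16)]
254 [(-110, 5, 41), (-111, -1, 36), (-114, -5, 34), (-119, -5, 38), (-120, -12, 32)]
256 [(-112, 8, 37), (-117, 8, 41), (-118, 2, 36), (-121, -3, 35), (-121, -12, 26)]
258 [(-115, 13, 38), (-117, 6, 33), (-121, 6, 36), (-124, 1, 33), (-124, -8, 24)]
260 [(-116, 13, 32), (-119, 10, 30), (-121, 5, 28), (-125, 3, 28), (-129, 0, 28)]
262 [(-118, 16, 29), (-120, 12, 27), (-125, 10, 28), (-127, 6, 26), (-130, 2, 24)]
264 [(-119, 17, 24), (-124, 18, 28), (-127, 14, 26), (-130, 9, 24), (-131, 2, 18)]
266 [(-120, 18, 19), (-124, 17, 20), (-127, 13, 18), (-130, 8, 16), (-133, 4, 14)]
268 [(-122, 21, 15), (-126, 18, 16), (-129, 16, 16), (-133, 12, 15), (-137, 11, 17)]
```

View pics/w2.png

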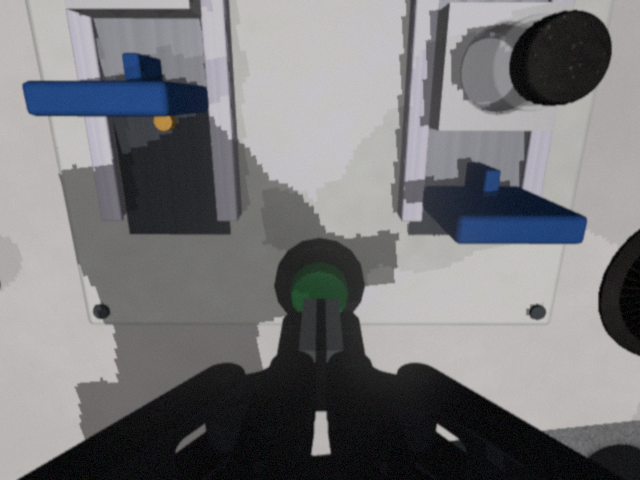

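The wrist view shows the tips over the green button at (320,300). By depth they are at about z = 62 mm, 25 mm above its top, and centred. I go down in steps, watching the force.

Emit:
{"method": "play_rows", "body": {
  "targets": [
    {"gripper": 0,"x": 0,"y": 0,"z": 0.8,"ax": 0,"ay": 0,"az": 0},
    {"gripper": 0,"x": 0,"y": 0,"z": 0.7,"ax": 0,"ay": 0,"az": 0},
    {"gripper": 0,"x": 0,"y": 0,"z": 0.4,"ax": 0,"ay": 0,"az": 0},
    {"gripper": 0,"x": 0,"y": 0,"z": 0,"ax": 0,"ay": 0,"az": 0}
  ]
}}

```text
time_s: 10.7
eef_pos: [0.493, 0.0424, 0.0153]
orientation: [3.141, 0.001, -0.137]
force: [-0.0, 0.4, 1.1]
grip_width: 0.0001
gripper_force: 0.5
```

```bash
python3 - <<'E'
from h import *
s,p,R=tool();print(s["time_s"],p.round(4),rd(p).round(4),np.round(s["qpos"],2))
f=eyes.grab_frame("scene")
for v in range(244,262,2):
    print(v,[tuple((rd(world(f,np.array(u),np.array(v)))*1000).round().astype(int).tolist()) for u in (350,352,354,356,358)])
E
```

```text
10.7 [0.493  0.0424 0.0153] [-0.1129 -0.001   0.0153] [-0.08  0.68 -0.08  2.05  0.13  0.42 -1.96]
244 [(-123, 33, 106), (-118, 15, 88), (-122, 13, 89), (-124, 9, 86), (-122, -4, 74)]
246 [(-123, 31, 99), (-124, 25, 93), (-122, 12, 81), (-124, 6, 77), (-121, -7, 64)]
248 [(-123, 31, 93), (-125, 26, 89), (-119, 6, 67), (-122, 3, 67), (-123, -5, 60)]
250 [(-123, 30, 85), (-118, 12, 66), (-118, 3, 58), (-123, 3, 61), (-121, -10, 47)]
252 [(-113, 11, 54), (-118, 12, 59), (-120, 6, 55), (-124, 4, 56), (-122, -9, 43)]
254 [(-113, 11, 48), (-120, 13, 54), (-119, 3, 45), (-121, -2, 41), (-119, -16, 28)]
256 [(-111, 6, 36), (-119, 12, 47), (-120, 5, 40), (-123, 0, 38), (-121, -12, 26)]
258 [(-115, 12, 37), (-527, 737, 975), (-121, 5, 34), (-123, 0, 31), (-125, -6, 27)]
260 [(-115, 11, 29), (-120, 11, 33), (-121, 5, 28), (-125, 3, 28), (-129, 1, 30)]
```

Emit:
{"method": "play_rows", "body": {
  "targets": [
    {"gripper": 0,"x": 0,"y": 0,"z": 0.4,"ax": 0,"ay": 0,"az": 0},
    {"gripper": 0,"x": 0,"y": 0,"z": 0.3,"ax": 0,"ay": 0,"az": 0},
    {"gripper": 0,"x": 0,"y": 0,"z": 0,"ax": 0,"ay": 0,"az": 0}
  ]
}}

```text
time_s: 11.12
eef_pos: [0.4934, 0.0424, 0.0094]
orientation: [3.142, -0.0, -0.137]
force: [-2.5, 0.0, 8.5]
grip_width: -0.0001
gripper_force: 4.2
```

Emit:
{"method": "play_rows", "body": {
  "targets": [
    {"gripper": 0,"x": 0,"y": 0,"z": 0.3,"ax": 0,"ay": 0,"az": 0},
    {"gripper": 0,"x": 0,"y": 0,"z": 0,"ax": 0,"ay": 0,"az": 0}
  ]
}}

```text
time_s: 11.38
eef_pos: [0.4935, 0.0424, 0.009]
orientation: [3.141, -0.001, -0.137]
force: [-6.7, -0.5, 29.5]
grip_width: -0.0001
gripper_force: 14.9
```

```bash
python3 - <<'E'
from h import *
f=eyes.grab_frame("scene"); cv2.imwrite("pics/s5.png",cv2.resize(f["frame"][220:290,300:400,::-1],None,fx=8,fy=8))
E
```

```text
(no output)
```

View pics/s5.png

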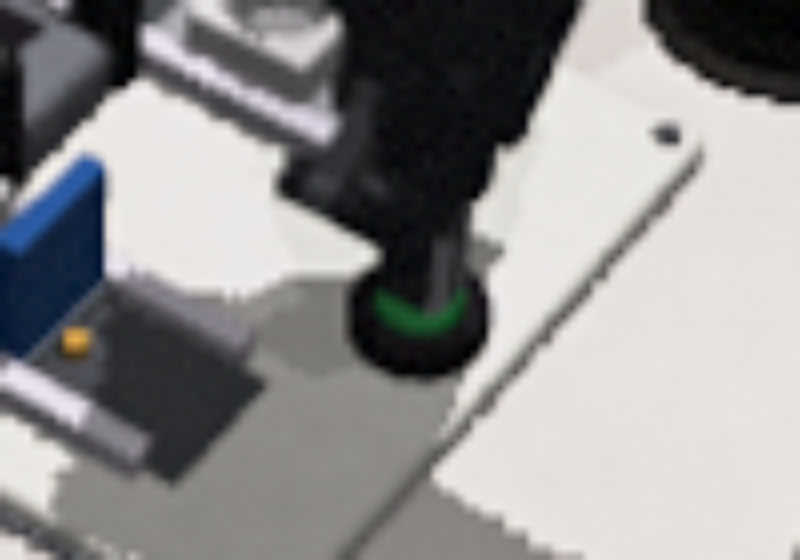

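The tip sits on the green button at (425,300), which is pressed nearly flush with its housing. The slide is still latched on its pin (75,340). Now I release and go up.

Emit:
{"method": "play_rows", "body": {
  "targets": [
    {"gripper": 0,"x": 0,"y": 0,"z": -1,"ax": 0,"ay": 0,"az": 0},
    {"gripper": 0,"x": 0,"y": 0,"z": -3,"ax": 0,"ay": 0,"az": 0},
    {"gripper": 0,"x": 0,"y": 0,"z": -5,"ax": 0,"ay": 0,"az": 0},
    {"gripper": 0,"x": 0,"y": 0,"z": -5,"ax": 0,"ay": 0,"az": 0},
    {"gripper": 0,"x": 0,"y": 0,"z": -4,"ax": 0,"ay": 0,"az": 0},
    {"gripper": 0,"x": -4,"y": 0,"z": 0,"ax": 0,"ay": 0,"az": 0},
    {"gripper": 0,"x": 0,"y": 0,"z": 0,"ax": 0,"ay": 0,"az": 0},
    {"gripper": 0,"x": 0,"y": 0,"z": 0,"ax": 0,"ay": 0,"az": 0}
  ]
}}

```text
time_s: 12.42
eef_pos: [0.4545, 0.0478, 0.1857]
orientation: [-3.141, -0.001, -0.137]
force: [0.4, 0.1, 0.3]
grip_width: -0.0002
gripper_force: 0.0
```

```bash
python3 chk.py; python3 - <<'E'
from h import *
f=eyes.grab_frame("scene"); cv2.imwrite("pics/s6.png",cv2.resize(f["frame"][170:320,220:420,::-1],None,fx=4,fy=4))
E
```

```text
12.425 [0.4545 0.0478 0.1857] [-0.1518 -0.0009  0.1857] [-3.141e+00 -1.000e-03 -1.370e-01] [0.4 0.1 0.3]
L 51 [-0.0302  0.0658  0.0714]
R 8 [-0.0704 -0.0807  0.0721]
white 79 [0.0204 0.0647 0.081 ]
```

View pics/s6.png

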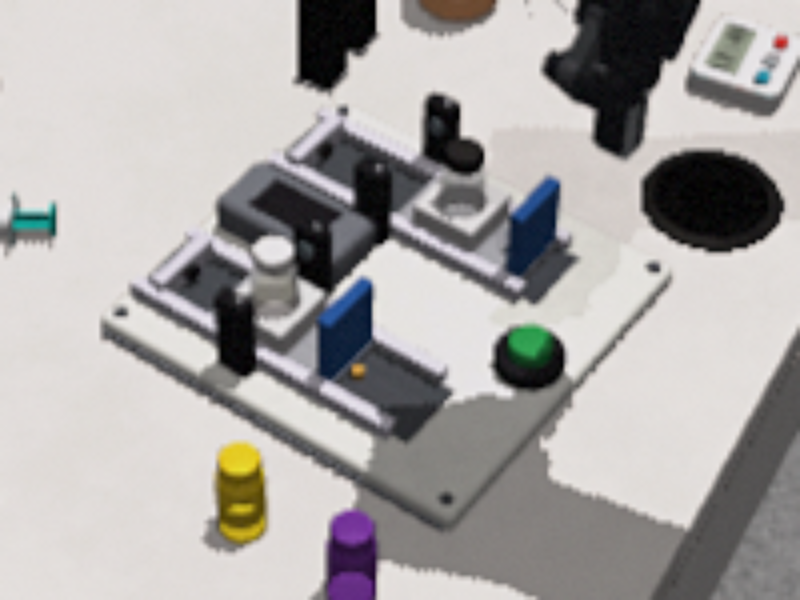

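The slide is latched at (345,330), both vials are upright, the button is up again at (530,345), and the arm is clear. I hand in.

```bash
python3 -c "
from cell import workorder
print(workorder.hand_in())"
```

```text
the job is handed in; nothing more can be done
None
```

The white-capped vial's slide is latched at about 40 mm with its vial upright in the beam. The green button was then pressed and came back up, the black-capped slide stayed at rest, and the job is handed in, with no verdict shown.

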